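Open the chile jar in its brace

TASK

Lift the capped square glass jar by its cap and set it upright, fully down, in the square pocket of the wooden brace, so that it cannot spin; then twist the tight cap counter-clockwise (seen from above) and stop turning once its threads let go. Lift the cap straight off and finish while still gripping it, level and still, just above the jar's mouth (a finger's width or two clear of it), with the jar left seated in the brace. Leave the stone molcajete, bowl, salsa cup and whisk alone.

Things in the scene. Friction and masses are not known exactly. Their poses are not given: they have to be found in the camera images.
- jar_mid (a point): Clear glass jar of dried chiles, loose, about 0.35 kg: square body 60 x 60 mm, 72 mm tall, corners rounded 6 mm; shoulder up to 81 mm, then a round neck; mouth 114 mm above the underside. Point on its axis, 36 mm above the underside; z up, x and y square to its flat sides. Stands capped on the wood surface (z = 0) at the start.
- jar_mouth (a point): Centre of the jar's mouth: on the jar's axis, top of the neck, 114 mm above its underside. Same axes as the jar.
- cap_mid (a point): Black plastic cap, 16-sided, 56 mm across flats, 28 mm tall, 50 g, loose part. Point on its axis, half-way up; z up, x normal to a flat, flats every 22.5 degrees. Closed it is 106 mm above the jar's underside. Until unscrewed it cannot be pulled off (1.5 mm play up, 1 mm sideways), so it can carry the jar. Once free it lifts straight up; its lower edge clears the mouth after 22 mm.
- thread (a joint): Turn of the cap's thread, rad, counter-clockwise from above: 0 tight, grows as unscrewed (a slim band on the neck turns with the cap and stays there when it is lifted; cap within 0.05 of it). Stiff all the way, about 0.3 N m, no spring, stays where left. Lets go at about 1.85; the cap lifts freely from there to 2.6; beyond, it is turned too far and catches again.
- brace_floor (a point): Wooden jar brace, fixed: block 97 x 97 mm, 40 mm tall, square pocket 67 x 67 mm, 32 mm deep, open on top. Point: centre of the pocket's floor, 8 mm above the wood surface; z up, x and y square to the pocket's walls. The jar fits in any quarter turn with 3.5 mm to spare on each side and can then turn only about 0.15 rad.
- molcajete: Stone molcajete on three legs, 170 mm wide, 90 mm tall, 3 kg; origin at the centre of its underside. Leave alone.
- bowl: Yellow plastic bowl, 160 mm wide, 60 mm tall; origin at the centre of its underside. Leave alone.
- salsa_cup: White ceramic salsa cup, 72 mm wide, 50 mm tall; origin at the centre of its underside. Leave alone.
- whisk: Flat steel whisk lying down, 240 mm long; origin under the joint of handle and wires, wires towards its x. Leave alone.
Not all that is in view belongs to the job. Of the things that look like the part that bears jar_mid, take the one that is farthest to the robot's right at the start. Of the things that look like the part that bears brace_floor, the larger one is meant.

How it is judged:
By the outcome, as a careful person would: the job done as asked, in the order asked, and still so for the second after the job is handed in, while the arm keeps its last pose, push and grip.
It also fails if it takes over 51 s, if anything falls off the work surface, if the arm or the gripper's body presses on something with over 40 N, if the wrist force passes 120 N, or if a joint passes its speed limit or range.

ROBOT

A 6-joint arm with a two-finger parallel gripper is mounted at the origin on the work surface. World frame = base frame: x ahead of the robot, y to its left, z up, the work surface at z = 0. Lengths are in m, angles in rad, forces in N, time in s.
With the tool pointing down it reaches from about 0.35 to 0.775 m from the base axis. Payload 5.5 kg.
Tool frame: the origin (TCP) lies on the mounting face of the last link; the fingertips stand 173 mm ahead of it and the grasp point (between the pads) lies 155 mm ahead of it; z points along the fingers, y is the direction in which the jaws open and shut (so a half turn about z gives the same grasp; the last joint's range is limited). The gripper opens to 85 mm and grips with 20 to 120 N. Pads are 22 mm wide; open, the fingers measure 114 mm over their backs; the gripper's body (76 mm by 85 mm) begins 54 mm behind the grasp point. The pads swing forward as they close: fully open they stand 13 mm farther back than shut.
Start: joints at [-0.14, 0.313, 0.046, 1.304, 0, 1.431], TCP at [0.575, -0, 0.405] pointing down, gripper open.
Joint ranges: [-2.76, 2.76], [-0.86, 1.69], [-1.03, 1.26], [-2.2, 2.34], [-1.47, 1.5], [-3.14, 3.14]. Speed limits (rad/s): [2.57, 2.57, 3.14, 3.14, 3.14, 3.14].

INTERFACE

Orientations are given as a unit quaternion [w, x, y, z].
In Python, from plant import env, claw, solve_ik, optics, order, current_time_s, current_joint_positions, current_joint_vel, current_joint_torque, current_tcp_pos, current_tcp_rot, current_contact_force, current_torque, current_grip_width gives the robot as it stands. Calls block until the motion is done:
- env.movep(position, orientation): joint-space move of the TCP to a pose.
- env.move_l(position, orientation=None, max_speed=0.15): straight line of the TCP; orientation=None keeps the orientation; max_speed is the mean speed in m/s.
- env.set_joints(angles): joint-space move.
- claw.command_gripper(opening): opening from 0.0 (shut) to 1.0 (fully open); the grip force is fixed at half the most; returns when the fingers have stopped.
- env.hold(seconds).
- solve_ik(position, orientation): joint angles nearest the present ones, or None.
- optics.snapshot(name): name is "scene" or "side" or "wrist"; returns a dict with "image" (420x560x3 uint8, red, green, blue), "camera_matrix" (3x3 intrinsics, pixels), "extrinsics" (4x4, takes a point from camera to world coordinates). Camera axes: x right, y up, looking along -z (the intrinsics and any distortion apply to the point x, -y, -z); pixel columns grow to the right and rows downward; lengths in m; the calibration is good to about 2 mm. A picture is of the moment at which its call begins. There is no depth.
A pose or a line that the arm cannot do raises env.MotionError and nothing moves.
- order.close_job(): hands the job in, once; it reports no verdict.
Readings, each from a call of its own:
- current_time_s(): time.
- current_joint_positions(): joint angles.
- current_joint_vel(): joint speeds.
- current_joint_torque(): joint torques, N m.
- current_tcp_pos(): TCP position.
- current_tcp_rot(): TCP orientation.
- current_contact_force(): force on the tool from outside, world axes, zero at the start.
- current_torque(): the same for the moment, N m.
- current_grip_width(): opening from 0.0 (shut) to 1.0 (fully open).
Only numpy, scipy, OpenCV 4.12 (cv2) and the standard library are available. Lean on these libraries where they do the work, as an engineer would, in place of code of your own. Each camera call takes 0.05 s, during which the arm holds its last target. There are 200 camera calls.

## Working session

There is one attempt and no reset: what is moved stays moved. The work goes in short steps, each a Python script; the robot and the scene stay as the last script left them, time stands still between calls to the robot, and variables do not carry over. Pictures are saved under pics/ and viewed, about 8 in all and at most 12, crops included, and the job is handed in when it is done.

```bash
ls; mkdir -p pics; cat > h.py <<'E'
import numpy as np, cv2
from plant import *
def snap(n,f=None):
    s=optics.snapshot(n)
    if f: cv2.imwrite('pics/'+f,cv2.cvtColor(s['image'],cv2.COLOR_RGB2BGR))
    return s
def ray(s,uv):
    K=np.array(s['camera_matrix']);T=np.array(s['extrinsics'])
    d=np.linalg.inv(K)@[uv[0],uv[1],1]; d=np.array([d[0],-d[1],-d[2]])
    return T[:3,3],T[:3,:3]@d
def pix2w(s,uv,z):
    o,d=ray(s,uv); return o+d*(z-o[2])/d[2]
def w2pix(s,p):
    K=np.array(s['camera_matrix']);T=np.array(s['extrinsics'])
    c=T[:3,:3].T@(np.array(p)-T[:3,3]); c=K@[c[0],-c[1],-c[2]]; return c[:2]/c[2]
E
python3 - <<'E'
from h import *
import pickle
a=snap('scene','scene.png');b=snap('side','side.png');c=snap('wrist')
pickle.dump((a,b,c),open('s0.pkl','wb'))
print({k:(np.array(v).shape) for k,v in a.items()})
for s in (a,b,c): print(np.round(s['extrinsics'],3),np.round(s['camera_matrix'],1))
print(current_time_s(),current_tcp_rot(),current_grip_width())
E
```

```text
pics
{'image': (420, 560, 3), 'camera_matrix': (3, 3), 'extrinsics': (4, 4)}
[[ 8.04e-01 -3.87e-01  4.52e-01  1.02e+00]
 [ 5.95e-01  5.21e-01 -6.12e-01 -5.96e-01]
 [ 1.00e-03  7.61e-01  6.49e-01  7.24e-01]
 [ 0.00e+00  0.00e+00  0.00e+00  1.00e+00]] [[406.8   0.  282.6]
 [  0.  406.8 208.9]
 [  0.    0.    1. ]]
[[ 0.903  0.253 -0.348  0.012]
 [-0.43   0.546 -0.719 -1.167]
 [ 0.008  0.799  0.601  1.046]
 [ 0.     0.     0.     1.   ]] [[503.9   0.  278.7]
 [  0.  503.9 220.5]
 [  0.    0.    1. ]]
[[ 1.    -0.001  0.001  0.573]
 [ 0.001  0.958  0.288  0.074]
 [-0.002 -0.288  0.958  0.374]
 [ 0.     0.     0.     1.   ]] [[374.7   0.  289.8]
 [  0.  374.7 203.3]
 [  0.    0.    1. ]]
0.15 [-5.86589215e-04  7.07125693e-01  7.07087511e-01 -4.03803266e-04] 1.0017469899045566
```

View pics/scene.png

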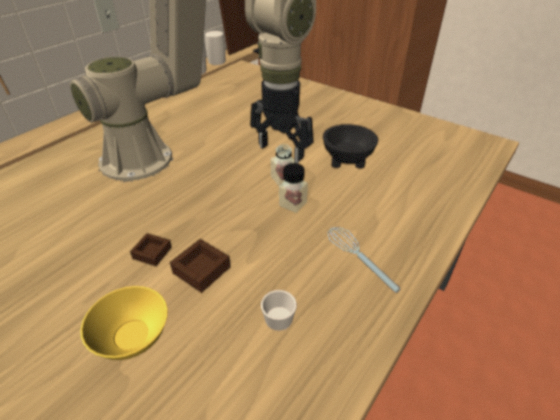

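View pics/side.png

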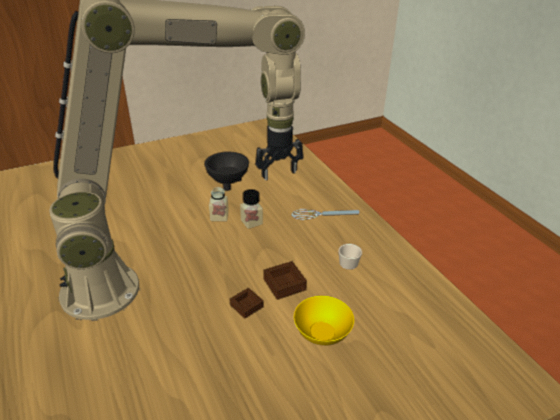

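Scene view: black-capped jar at (292,188), another jar without a black cap at (283,165), large brace at (201,264), small brace at (151,249). Side view: black-capped jar (251,208), other jar (219,205), large brace (285,280), small one (246,302). I'll measure them and enlarge.

```bash
python3 - <<'E'
from h import *
import pickle
a,b,c=pickle.load(open('s0.pkl','rb'))
for n,u,v,z in [('blackjar cap top',(293,172),(251,196),.12),('other top',(284,153),(218,194),.1),('brace top',(201,258),(285,274),.04),('small',(151,245),(246,299),.02),('bowl rim',(126,318),(324,313),.06),('cup rim',(279,302),(350,250),.05),('mol rim',(350,141),(227,165),.09),('whisk',(357,250),(318,213),.005)]:
    o1,d1=ray(a,u);o2,d2=ray(b,v)
    A=np.c_[d1,-d2];t=np.linalg.lstsq(A,o2-o1,rcond=None)[0]
    p,q=o1+t[0]*d1,o2+t[1]*d2
    print(n,np.round((p+q)/2,3),'gap',np.round(np.linalg.norm(p-q),4),np.round(pix2w(a,u,z),3),np.round(pix2w(b,v,z),3))
def crop(s,x,y,w,h,k): 
    return cv2.resize(cv2.cvtColor(s['image'],cv2.COLOR_RGB2BGR)[y:y+h,x:x+w],None,fx=k,fy=k,interpolation=cv2.INTER_CUBIC)
w=400
A=crop(a,255,135,80,80,5);B=crop(b,195,175,80,80,5)
C=crop(a,125,225,120,75,400/120);D=crop(b,215,250,120,75,400/120)
h=min(C.shape[0],D.shape[0],200)
im=np.vstack([np.hstack([A,B])[:350],np.hstack([cv2.resize(C,(400,250)),cv2.resize(D,(400,250))])])
cv2.imwrite('pics/crop.png',im); print(im.shape)
E
```

```text
blackjar cap top [0.528 0.114 0.111] gap 0.0038 [0.534 0.107 0.12 ] [0.523 0.099 0.12 ]
other top [0.441 0.194 0.095] gap 0.0035 [0.444 0.19  0.1  ] [0.438 0.183 0.1  ]
brace top [ 0.499 -0.202  0.04 ] gap 0.0052 [ 0.497 -0.199  0.04 ] [ 0.499 -0.205  0.04 ]
small [ 0.363 -0.235  0.027] gap 0.0044 [ 0.355 -0.229  0.02 ] [ 0.365 -0.232  0.02 ]
bowl rim [ 0.513 -0.408  0.067] gap 0.0016 [ 0.508 -0.406  0.06 ] [ 0.517 -0.401  0.06 ]
cup rim [ 0.72  -0.202  0.053] gap 0.0059 [ 0.716 -0.197  0.05 ] [ 0.721 -0.203  0.05 ]
mol rim [0.546 0.389 0.077] gap 0.0044 [0.554 0.373 0.09 ] [0.538 0.364 0.09 ]
whisk [0.758 0.062 0.006] gap 0.0048 [0.757 0.066 0.005] [0.758 0.06  0.005]
(600, 800, 3)
```

View pics/crop.png

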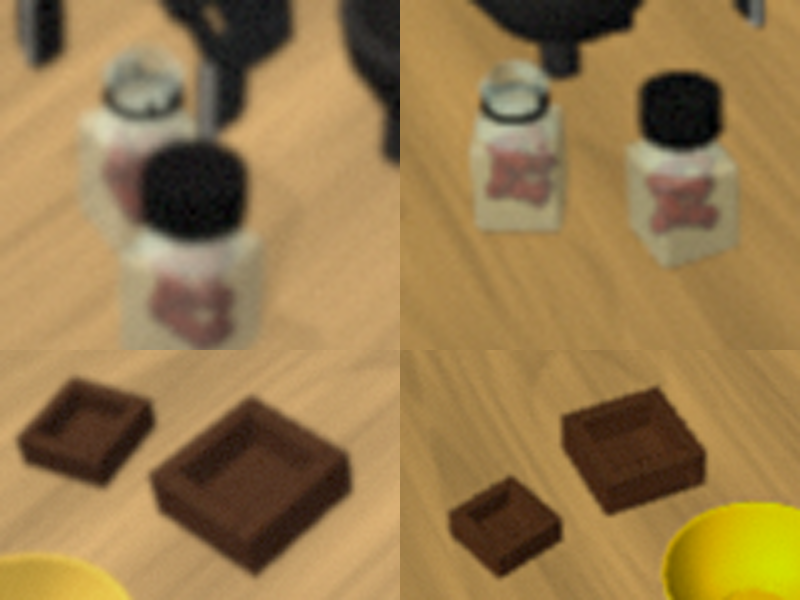

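The jar meant is the black-capped one: y≈0.105, against 0.19 for the open jar, so it is farther right and it is capped. The brace is the larger block at (0.50,-0.20). The wrist picture from the start pose should show both.

```bash
python3 - <<'E'
from h import *
import pickle
a,b,c=pickle.load(open('s0.pkl','rb'))
cv2.imwrite('pics/wrist0.png',cv2.resize(cv2.cvtColor(c['image'],cv2.COLOR_RGB2BGR),(800,600),interpolation=cv2.INTER_CUBIC))
print(w2pix(c,[.528,.107,.12]),w2pix(c,[.498,-.202,.04]))
q=[pix2w(b,u,0)[:2] for u in [(241.4,220),(248.6,228),(262.6,223)]]
print('jar',np.round(q,3))
for s,L in ((a,[(170.6,262.5),(200,239.4),(230.6,258),(200.6,282)]),(b,[(263.6,269.5),(292.4,261.4),(306.5,281.5),(278,290.5)])):
    P=np.array([pix2w(s,u,.04)[:2] for u in L]); print(np.round(P,3).tolist(),P.mean(0))
q0=np.array(current_tcp_rot())
for yaw in (0,1.2,-1.2):
  r=np.array([np.cos(yaw/2),0,0,np.sin(yaw/2)])
  w,z=r[0],r[3]; qq=[w*q0[0]-z*q0[3],w*q0[1]-z*q0[2],w*q0[2]+z*q0[1],w*q0[3]+z*q0[0]]
  for p in ([.528,.107,.35],[.498,-.202,.35]):print(yaw,p,np.round(solve_ik(p,qq),2))
E
```

```text
[217.93035232  35.40770932] [219.42683477 361.00434698]
jar [[0.501 0.141]
 [0.507 0.089]
 [0.561 0.094]]
[[0.452, -0.249], [0.452, -0.158], [0.551, -0.159], [0.546, -0.249]] [ 0.50039986 -0.20379977]
[[0.451, -0.161], [0.544, -0.165], [0.541, -0.259], [0.452, -0.257]] [ 0.49686615 -0.2107918 ]
0 [0.528, 0.107, 0.35] [ 0.05  0.27 -0.15  1.15  0.    1.62]
0 [0.498, -0.202, 0.35] [-0.53  0.26 -0.16  1.15 -0.    1.04]
1.2 [0.528, 0.107, 0.35] [ 0.05  0.27 -0.15  1.15 -0.    0.42]
1.2 [0.498, -0.202, 0.35] [-0.53  0.26 -0.16  1.15 -0.   -0.16]
-1.2 [0.528, 0.107, 0.35] [ 0.05  0.27 -0.15  1.15  0.    2.82]
-1.2 [0.498, -0.202, 0.35] [-0.54  0.26 -0.16  1.15  0.    2.24]
```

View pics/wrist0.png

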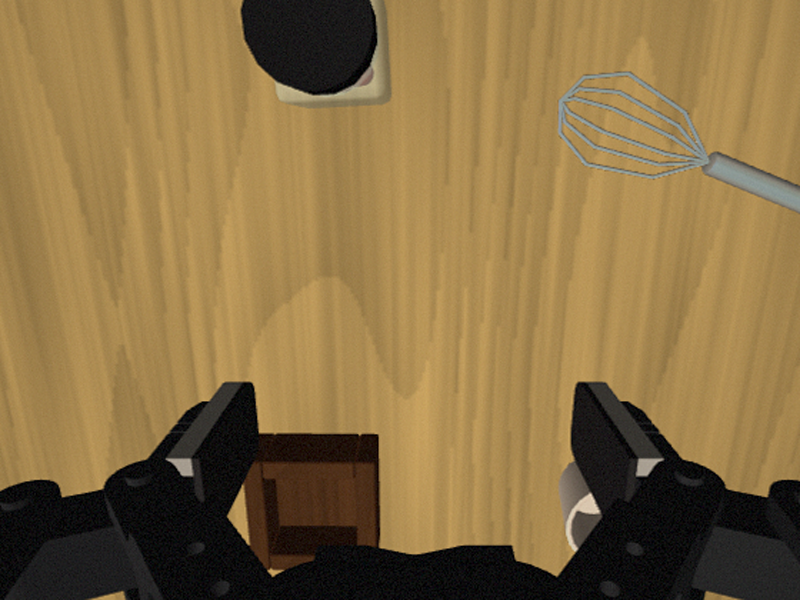

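The wrist view shows the brace at (320,500) and the jar at (310,55) in the enlarged picture, both within a degree or two of square to the world axes. I'll move above the jar and look from close by.

```bash
python3 - <<'E'
from h import *
import pickle
a,b,c=pickle.load(open('s0.pkl','rb'))
k=.7
P=[pix2w(c,(u*k,v*k),.04) for u,v in [(262,434),(378,434),(378,568)]]
print('brace corners',np.round(P,4)) 
P=[pix2w(c,(u*k,v*k),.0) for u,v in [(282,102),(385,103)]]
print('jar',np.round(P,4))
Q=[0,.70710678,.70710678,0]
env.movep([.528,.106,.395],Q)
s=snap('wrist'); pickle.dump(s,open('s1.pkl','wb'))
cv2.imwrite('pics/w1.png',cv2.resize(cv2.cvtColor(s['image'],cv2.COLOR_RGB2BGR)[60:360,80:480],(800,600),interpolation=cv2.INTER_CUBIC))
# cap blob
g=s['image'].max(2)
print(w2pix(s,[.528,.106,.12]),current_time_s(),current_tcp_pos())
m=(g<40).astype(np.uint8)
n,l,st,ce=cv2.connectedComponentsWithStats(m)
for i in range(1,n):
  if st[i][4]>800: print(st[i],ce[i])
E
```

```text
brace corners [[ 0.4652 -0.1328  0.04  ]
 [ 0.5474 -0.1326  0.04  ]
 [ 0.5453 -0.2501  0.04  ]]
jar [[0.4855 0.0914 0.    ]
 [0.5535 0.0908 0.    ]]
[292.35523134 204.72923309] 0.7417 [0.52810293 0.10613734 0.39507553]
[ 250  140   83   86 5509] [290.74496279 183.32728263]
[    0   268   560   152 35510] [262.04550831 371.21329203]
```

View pics/w1.png

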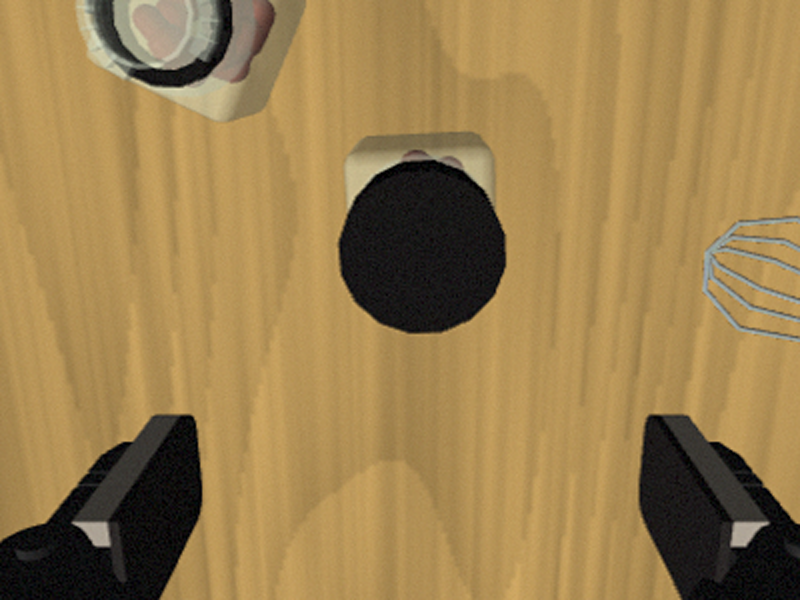

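The cap top is at about (423,248) in the crop, full-frame (291,185), and the jar edges are square to the world axes. Next, a look above the brace before grasping, since the held jar would hide it later.

```bash
python3 - <<'E'
from h import *
import pickle
s=pickle.load(open('s1.pkl','rb'))
print('cap',pix2w(s,(291,185),.12), 'width',np.linalg.norm(pix2w(s,(249.5,185),.12)-pix2w(s,(333,185),.12)))
k=lambda u,v:(80+u/2,60+v/2)
print('jar back edge (bottom?)',pix2w(s,k(349,150),.072),pix2w(s,k(492,140),.072),pix2w(s,k(346,180),.072)[0],pix2w(s,k(495,180),.072)[0])
Q=[0,.70710678,.70710678,0]
env.movep([.499,-.205,.395],Q)
s=snap('wrist'); pickle.dump(s,open('s2.pkl','wb'))
cv2.imwrite('pics/w2.png',cv2.resize(cv2.cvtColor(s['image'],cv2.COLOR_RGB2BGR)[60:360,80:480],(800,600),interpolation=cv2.INTER_CUBIC))
print(w2pix(s,[.499,-.205,.04]),current_time_s(),current_contact_force())
E
```

```text
cap [0.52702089 0.11988464 0.12      ] width 0.05621839235328352
jar back edge (bottom?) [0.49879242 0.14773294 0.072     ] [0.55404856 0.15170947 0.072     ] 0.4973344619691242 0.5556976991011794
[291.24962668 178.24206106] 1.9833 [0.79857316 0.44795983 0.35905993]
```

View pics/w2.png

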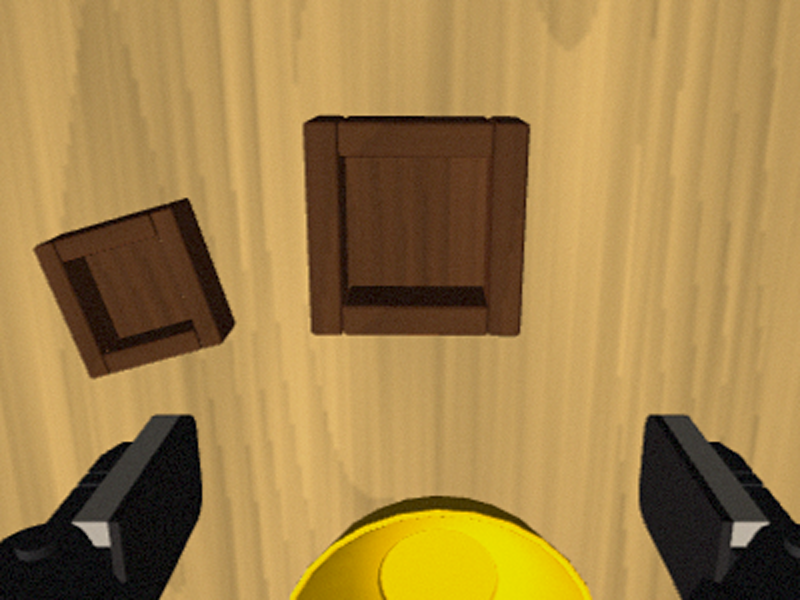

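```bash
python3 - <<'E'
from h import *
import pickle
s=pickle.load(open('s2.pkl','rb'))
k=lambda u,v:(80+u/2,60+v/2)
P=np.array([pix2w(s,k(*u),.04)[:2] for u in [(304,124),(529,124),(520,335),(311,335)]]);print(np.round(P,4).tolist(),P.mean(0))
P=np.array([pix2w(s,k(*u),.04)[:2] for u in [(340,157),(489,157),(487,305),(344,305)]]);print('pocket top',np.round(P,4).tolist(),P.mean(0))
Q=[0,.70710678,.70710678,0]
env.movep([.527,.119,.36],Q)
env.move_l([.527,.119,.261],Q,max_speed=.12)
f0=np.array(current_contact_force());print('before',f0)
claw.command_gripper(0.0)
print(current_grip_width(),current_contact_force(),current_tcp_pos(),current_time_s())
env.move_l([.527,.119,.30],Q,max_speed=.06)
print(current_grip_width(),np.array(current_contact_force())-f0,current_torque(),current_time_s())
s=snap('side','side2.png');A=s['image'][110:260,170:320]
t=snap('scene');B=t['image'][80:230,220:370]
cv2.imwrite('pics/grasp.png',cv2.cvtColor(np.hstack([cv2.resize(x,(400,400),interpolation=cv2.INTER_CUBIC) for x in (A,B)]),cv2.COLOR_RGB2BGR))
E
```

```text
[[0.4485, -0.1561], [0.5442, -0.156], [0.5441, -0.2515], [0.4476, -0.2516]] [ 0.49610406 -0.20381096]
pocket top [[0.4634, -0.17], [0.5276, -0.1699], [0.5285, -0.237], [0.4633, -0.237]] [ 0.49567679 -0.20348845]
before [0.12211023 0.81243677 0.50745741]
0.6425795404409426 [0.72535098 0.40519062 4.41460927] [0.52770172 0.11907465 0.26198257] 4.5917
0.641617272376829 [ 0.28537135 -0.44376606 -4.90922678] [ 0.02606102 -0.00841668  0.00424148] 5.3917
```

View pics/grasp.png

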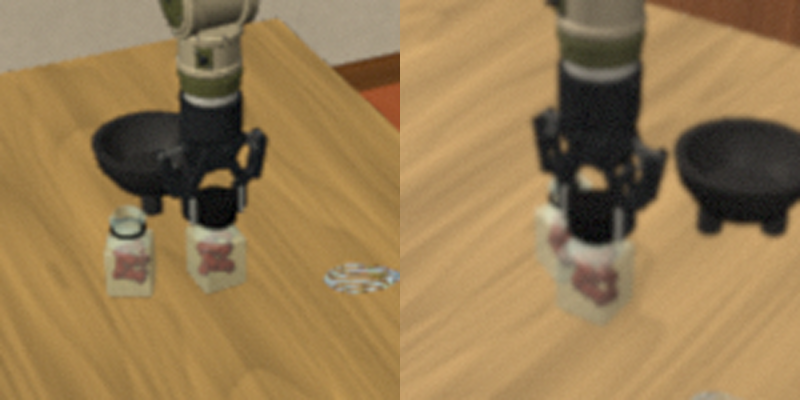

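The jar hangs upright from the cap, with about 4.4 N on the wrist as expected. I'll carry it over the brace and check its alignment.

```bash
python3 - <<'E'
from h import *
import pickle
Q=[0,.70710678,.70710678,0]
env.move_l([.527,.119,.335],Q,max_speed=.1)
env.move_l([.496,-.204,.335],Q,max_speed=.15)
env.hold(.3)
print(current_contact_force(),current_torque(),current_tcp_pos(),current_time_s())
S=[snap(n) for n in ('scene','side','wrist')]; pickle.dump(S,open('s3.pkl','wb'))
A=S[0]['image'][170:300,140:270];B=S[1]['image'][180:310,220:350];C=S[2]['image']
im=[cv2.resize(x,(400,400),interpolation=cv2.INTER_CUBIC) for x in (A,B)]
# overlays: expected jar axis at base (z=.075) & pocket centre, scaled
def mk(im,s,o,p,col): 
    u=(w2pix(s,p)-o)*400/130; cv2.circle(im,tuple(int(round(i)) for i in u),2,col,-1)
bx,by=.4958,-.2038
for im_,s,o in ((im[0],S[0],np.array([140,170])),(im[1],S[1],np.array([220,180]))):
    for i in (-1,1):
        for j in (-1,1):
            mk(im_,s,o,[bx+i*.0335,by+j*.0335,.04],(0,255,0)); mk(im_,s,o,[bx+i*.0485,by+j*.0485,.04],(0,255,255))
            mk(im_,s,o,[.496+i*.03,-.204+j*.03,.0735],(255,0,0)); mk(im_,s,o,[.496+i*.03,-.204+j*.03,.0735+.072],(255,0,0))
cv2.imwrite('pics/over.png',cv2.cvtColor(np.hstack(im),cv2.COLOR_RGB2BGR))
cv2.imwrite('pics/over_w.png',cv2.cvtColor(cv2.resize(C[60:360,80:480],(800,600),interpolation=cv2.INTER_CUBIC),cv2.COLOR_RGB2BGR))
E
```

```text
[ 0.25325657  0.03545288 -3.89790658] [-0.02773606  0.0163586  -0.04391566] [ 0.49605871 -0.20377345  0.33502396] 8.6083
```

View pics/over.png

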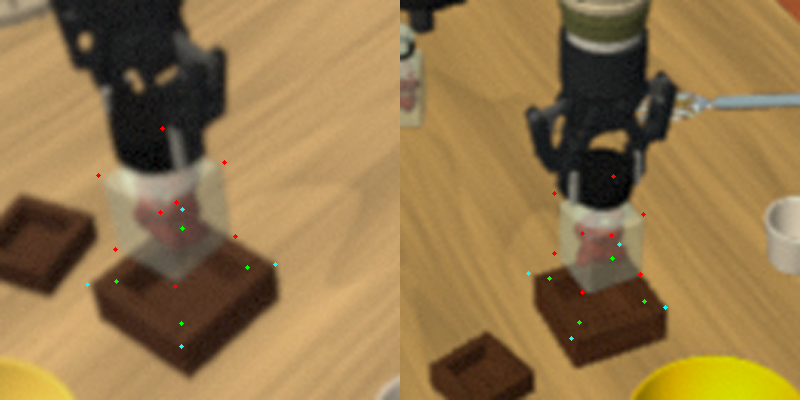

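View pics/over_w.png

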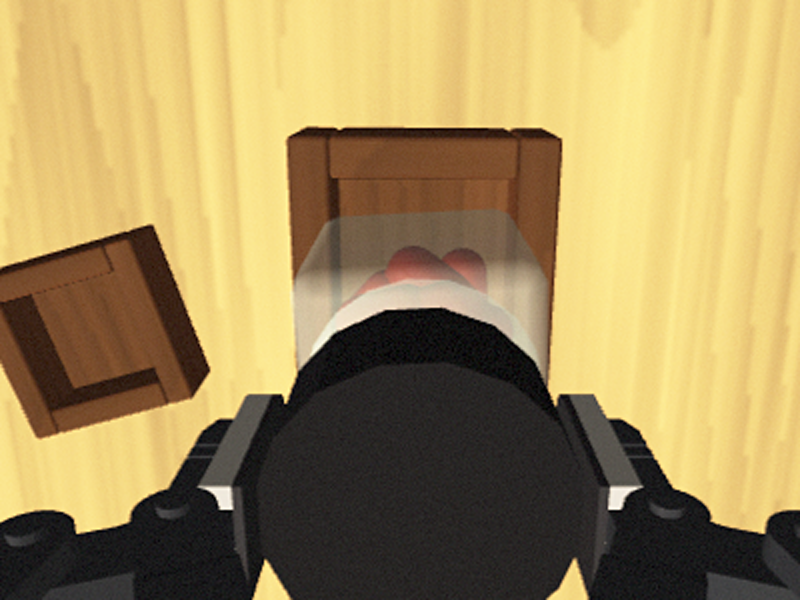

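```bash
python3 - <<'E'
from h import *
import pickle
s=pickle.load(open('s3.pkl','rb'))[2]
k=lambda u,v:(80+u/2,60+v/2)
for z in (.0735,.072):
  print(z,'jar bottom back edge',pix2w(s,k(345,217),z),pix2w(s,k(500,210),z))
print('jar sides at shoulder',pix2w(s,k(295,280),.1455),pix2w(s,k(552,280),.1455))
P=np.array([pix2w(s,k(*u),.04)[:2] for u in [(288,138),(561,138),(330,178),(518,178)]]);print('brace',np.round(P,4).tolist())
E
```

```text
0.0735 jar bottom back edge [ 0.47117477 -0.17680136  0.0735    ] [ 0.51977219 -0.17451549  0.0735    ]
0.072 jar bottom back edge [ 0.47102313 -0.17710465  0.072     ] [ 0.51993524 -0.17480398  0.072     ]
jar sides at shoulder [ 0.46696965 -0.17645601  0.1455    ] [ 0.52398605 -0.1763857   0.1455    ]
brace [[0.4487, -0.1556], [0.5439, -0.1555], [0.4629, -0.1696], [0.5294, -0.1695]]
```

The wrist view puts the jar about 2.5 mm short in y and 0.045 rad CCW relative to the pocket. I'll correct both and lower with force monitoring.

```bash
cat >> h.py <<'E'
def Q(yaw):
    c,s=np.cos(yaw/2),np.sin(yaw/2);h=.70710678
    return [0,h*(c-s),h*(c+s),0]
E
python3 - <<'E'
from h import *
x,y,yaw=.4965,-.2015,-.045
env.move_l([x,y,.335],Q(yaw),max_speed=.05)
env.move_l([x,y,.312],Q(yaw),max_speed=.06)
env.hold(.2); f0=np.array(current_contact_force())
print(f0)
z=.312
while z>.2685:
    z-=.004
    env.move_l([x,y,z],Q(yaw),max_speed=.03)
    f=np.array(current_contact_force())-f0
    print(round(z,4),np.round(f,1),np.round(current_tcp_pos(),4)[2])
    if np.linalg.norm(f[:2])>6 or f[2]>8: break
print(current_time_s(),current_torque(),current_grip_width())
S=[snap(n) for n in ('scene','side')]
A=S[0]['image'][170:300,140:270];B=S[1]['image'][180:310,220:350]
cv2.imwrite('pics/seat.png',cv2.cvtColor(np.hstack([cv2.resize(x,(400,400),interpolation=cv2.INTER_CUBIC) for x in (A,B)]),cv2.COLOR_RGB2BGR))
E
```

```text
[ 0.01386854  0.664415   -4.50807661]
0.308 [ 1.1 -0.9  0.5] 0.3078
0.304 [-0.3 -0.5 -1. ] 0.3037
0.3 [ 0.6 -1.1 -0.4] 0.2997
0.296 [ 0.1 -0.5 -0.3] 0.2957
0.292 [ 0.1 -0.5 -0.1] 0.2917
0.288 [-0.2 -0.5 -0. ] 0.2877
0.284 [ 0.  -1.1  0.4] 0.2837
0.28 [-0.  -0.4  0.1] 0.2797
0.276 [ 0.1 -1.3  0.5] 0.2757
0.272 [-0.2 -0.5  0.4] 0.2719
0.268 [-2.3  3.2 14.8] 0.27
12.8583 [0.70347856 0.43493511 0.01909151] 0.6398477167757758
```

View pics/seat.png

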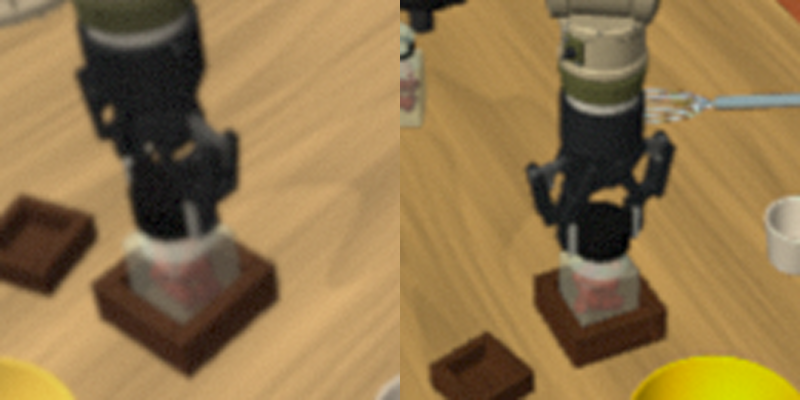

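Seated: the tip went down to the expected height (0.270), the floor took the load, and the jar is inside the pocket in both views. I'll unload the push and twist CCW by 2.35 rad, about the jar axis: 2.15–2.35 on the thread after slack, inside 1.85–2.6.

```bash
python3 - <<'E'
from h import *
x,y,z=.4965,-.2015,.2702
y0=-.045; off=np.array([.0005,.002]); piv=np.array([x,y])-off
env.move_l([x,y,z],Q(y0),max_speed=.02)
print(np.round(current_contact_force(),1),np.round(current_torque(),2),np.round(current_joint_positions(),2))
n=24
for i in range(1,n+1):
    a=2.35*i/n; c,s=np.cos(a),np.sin(a)
    p=piv+np.array([[c,-s],[s,c]])@off
    env.move_l([*p,z],Q(y0+a),max_speed=.003)
    f=np.array(current_contact_force());
    print(round(a,2),np.round(f,1),np.round(current_torque(),2),round(current_time_s(),2),round(current_grip_width(),3))
    if np.linalg.norm(f)>35: print('STOP');break
print(np.round(current_joint_positions(),2),current_tcp_pos())
E
```

```text
[0.9 1.1 1.4] [ 0.27 -0.02 -0.02] [-0.54  0.32 -0.29  0.96  0.    1.08]
0.1 [ 0.7 -1.3  0.3] [ 0.04 -0.17 -0.09] 13.47 0.643
0.2 [ 1.6 -1.3 -0.2] [-0.32 -0.45 -0.07] 13.72 0.648
0.29 [ 2.5 -1.7  0.4] [-0.35 -0.56 -0.13] 13.97 0.641
0.39 [ 3.3 -2.7  1.5] [-0.39 -0.65 -0.07] 14.22 0.645
0.49 [ 4.5 -1.8  1.3] [-0.37 -0.77 -0.17] 14.47 0.64
0.59 [ 3.4 -2.5  2.4] [-0.41 -0.84 -0.1 ] 14.72 0.641
0.69 [ 5.2 -2.   2. ] [-0.44 -0.91 -0.12] 14.97 0.643
0.78 [ 4.1 -2.7  2.8] [-0.36 -0.94 -0.12] 15.22 0.644
0.88 [ 4.4 -2.6  3.1] [-0.33 -1.04 -0.12] 15.47 0.646
0.98 [ 4.3 -1.6  3.5] [-0.35 -0.92 -0.17] 15.72 0.647
1.08 [ 4.  -1.7  3.1] [-0.28 -1.04 -0.15] 15.97 0.64
1.18 [ 4.9 -2.4  3.9] [-0.31 -1.   -0.17] 16.22 0.642
1.27 [ 4.1 -1.   3.6] [-0.24 -1.05 -0.16] 16.47 0.646
1.37 [ 3.6 -0.7  3.4] [-0.18 -1.03 -0.18] 16.72 0.643
1.47 [ 5.8 -1.6  3.2] [-0.21 -1.02 -0.19] 16.97 0.64
1.57 [ 4.9 -1.   3.6] [-0.15 -1.03 -0.14] 17.22 0.642
1.66 [ 6.  -0.7  3.5] [-0.1  -1.05 -0.15] 17.47 0.646
1.76 [ 5.1 -0.1  4.8] [ 0.03 -1.04 -0.1 ] 17.72 0.642
1.86 [5.4 0.3 4.9] [ 0.16 -1.07 -0.07] 17.97 0.644
1.96 [3.8 0.4 4.9] [ 0.13 -1.09 -0.15] 18.22 0.645
2.06 [5.5 0.5 4.2] [ 0.14 -1.05 -0.16] 18.47 0.641
2.15 [5.3 0.9 4.9] [ 0.27 -1.07 -0.13] 18.72 0.64
2.25 [4.7 1.3 4.7] [ 0.32 -1.01 -0.13] 18.97 0.646
2.35 [5.1 1.6 5.8] [ 0.35 -1.01 -0.13] 19.22 0.641
[-0.54  0.32 -0.29  0.96  0.   -1.28] [ 0.49426023 -0.2040907   0.27036718]
```

Torque was lower than expected (0.15 N·m, not 0.3), and the grip width may show slipping over the flats. A small lift of 5 mm, still in the pocket, will tell: about −0.5 N if the cap is free, about −4 N if it is held.

```bash
python3 - <<'E'
from h import *
p=[.4955,-.2035]; yaw=2.305
import pickle
s0=snap('wrist')
for z in (.272,.274,.2765,.279):
    env.move_l([*(np.array(current_tcp_pos())[:2]),z],Q(yaw),max_speed=.02); env.hold(.15)
    F=np.mean([(env.hold(.02),np.array(current_contact_force()))[1] for _ in range(5)],0)
    print(z,np.round(F,2),np.round(current_torque(),2),round(current_grip_width(),3))
s1=snap('wrist');b=snap('side');pickle.dump((s0,s1,b),open('s4.pkl','wb'))
B=b['image'][180:310,220:350]
W=s1['image']
cv2.imwrite('pics/lift.png',cv2.cvtColor(np.hstack([cv2.resize(B,(380,380),interpolation=cv2.INTER_CUBIC),W[:380,70:490]]),cv2.COLOR_RGB2BGR))
print(current_time_s())
E
```

```text
0.272 [ 1.05  0.66 -0.04] [ 0.23 -0.2  -0.11] 0.643
0.274 [-0.03  0.06 -1.97] [ 0.02 -0.05 -0.  ] 0.638
0.2765 [ 1.87 -0.17  0.45] [ 0.03 -0.34  0.03] 0.639
0.279 [ 0.82  0.03 -0.07] [-0.04 -0.29 -0.01] 0.642
21.3583
```

View pics/lift.png

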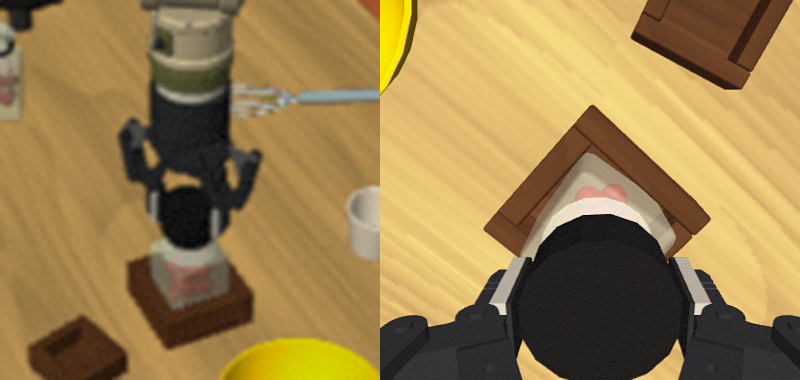

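The force stays near zero through a 9 mm lift, so the threads have let go. Lifting straight to about 20 mm clear of the mouth.

```bash
python3 - <<'E'
from h import *
xy=np.array(current_tcp_pos())[:2]
for z in (.285,.291,.297,.304,.312):
    env.move_l([*xy,z],Q(2.305),max_speed=.03)
    print(z,np.round(current_contact_force(),1),round(current_grip_width(),3))
env.hold(.5)
print(np.round(current_contact_force(),1),np.round(current_tcp_pos(),4),np.round(current_tcp_rot(),3),np.abs(current_joint_vel()).max(),current_time_s())
a,b,w=snap('scene'),snap('side'),snap('wrist')
A=a['image'][160:290,140:270];B=b['image'][170:300,220:350]
cv2.imwrite('pics/end.png',cv2.cvtColor(np.hstack([cv2.resize(x,(400,400),interpolation=cv2.INTER_CUBIC) for x in (A,B)]),cv2.COLOR_RGB2BGR))
E
```

```text
0.285 [ 1.1 -0.7  0.5] 0.643
0.291 [ 0.8  0.2 -0.3] 0.643
0.297 [ 0.8 -0.1 -0.2] 0.64
0.304 [-0.2  0.9 -0.9] 0.64
0.312 [-0.3 -0.6 -0.4] 0.645
[-0.5 -0.9 -1.1] [ 0.4938 -0.2038  0.3119] [-0.    -0.359  0.933  0.   ] 0.0010629249573293443 23.7083
```

View pics/end.png

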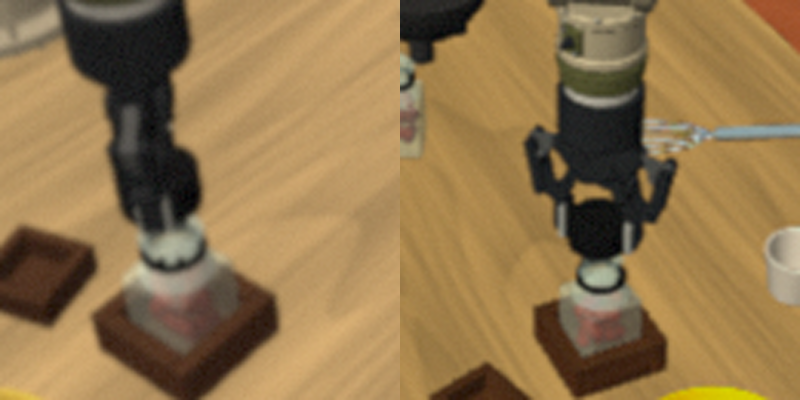

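The jar stands seated with its neck and black band exposed. The cap is gripped level about 20 mm above the mouth, and the arm is still.

```bash
python3 -c "
from h import *
order.close_job(); print(current_time_s())"
```

```text
the job is handed in; nothing more can be done
the job is handed in; nothing more can be done
```

The job is done and handed in at about 24 s of the 51 s allowed. The jar is seated in the larger brace and its cap is off, held level about 20 mm above the mouth.

- **Jar and brace chosen:** I took the black-capped jar, which was farther right (y ≈ 0.12) than the open one (y ≈ 0.19). The larger block was the brace.
- **Seating:** After a 2.5 mm and 0.045 rad correction over the brace, the jar went down to its expected height. The floor took about 15 N and both camera views showed it inside the pocket.
- **Twist:** I turned the gripper 2.35 rad counter-clockwise, meant to give about 2.15–2.35 rad on the thread after slack.
- **Lift and last check:** The wrist force stayed near zero (under 2 N) on the way up, so the threads had let go. The last pictures show the jar seated with its neck bare. The arm was still and nothing else looked touched.

**Disagreements:** The twist torque read 0.1–0.2 N·m where about 0.3 was expected. The grip width also wavered slightly, so some slip between pads and cap is possible. I did not measure the thread angle directly; that the cap came free is the only evidence for it. An early position for the jar from the room cameras differed from the wrist camera by about 1 cm. I went with the wrist camera, and the grasp held.

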